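# Load the card dispenser under its hold-down bar

## Task

Load the loyalty-card dispenser on the shop counter. Press the thumb tab of the hold-down bar down until it bears firmly on its stop (hold about 14 N for a moment; never more than 20 N on the tab or bar) so that the bar's other end tips fully up, then slide the carton of cards along the channel fully home against the end stop, and last push the bar back down until its rubber foot grips the top of the carton with a light spring pressure (less than 14 N on the carton). Do not ram the carton against the stop, and leave the bottle, the coin dish and the card terminal where they are.

Things in the scene. Friction and masses are not known exactly. Their poses are not given: they have to be found in the camera images.
- dispenser: Grey plastic card dispenser fixed to the counter; origin on the counter. Deck 8 mm thick, x -70..80, y -165..80 mm. A channel along y, centred at x = 42 mm, 59 mm wide, between rails whose tops are 16 mm above the counter, y -52..68, flared at the mouth to y = -98.
- end_stop: The grey upright end stop of the channel, a fixed plate 65 mm (x) by 8 mm (y) by 26 mm high standing on the deck; origin under its centre. The carton's +y end comes against its -y face.
- pivot_column (a point): Point on the counter straight below the bar's pivot (axis along y), on a steel post 18 x 30 mm. The post's setting differs: the pivot is 62 to 88 mm above the counter, not reported, must be felt for. The steel bar, 16 mm wide, 6 thick, runs 92 mm from the pivot to +x over the channel; its thumb tab is on the -x side. Axes as dispenser.
- bar (a joint): Bar angle: 0 level (foot too low for the carton to pass), 0.75 rad at its upper stop, fully tipped up. Friction hinge, stays where left: 4 N at the tab or 5 N at the foot moves it. Rubber foot: plunger 65 mm from the pivot, tip 55 mm below the bar's centre line, sprung 2 N/mm, 8 mm travel. Let go, friction keeps up to 4 N on the carton, a proper grip. On the carton the joint reads 0.05 to 0.45.
- tab_column (a point): Point on the counter straight below the thumb tab's middle. Tab: steel plate 34 x 34 x 4 mm on a spring leaf giving 4.5 N/mm, so pressing past the stop raises the force gradually. Its middle is 26 mm above the pivot with the bar level (sloping up outward 0.35 rad), 29 mm below it at the upper stop (sloping down 0.4); it moves nearly straight down. Axes as dispenser.
- bar_column (a point): Point on the counter straight below where the bar can be pushed down from above, 58 mm from the pivot level towards the bar's end. With the bar fully tipped up its top is here 58 mm above the pivot, the bar's end 65 mm above it. Axes as dispenser.
- carton_mid (a point): Centre of the loose cardboard carton of plastic cards, 54 (x) by 120 (y) by 32 mm high, about 0.25 kg, lying flat on the deck at the channel's mouth. Its tail end is at its own y = -60 mm.
- home (a point): Where the carton's centre is when fully home: its long side along the channel, its +y end on the end stop. Axes as dispenser; the carton slides in along +y.
- bottle: Bystander: green glass bottle, 60 mm across, 170 mm high; origin under its base.
- coin_dish: Bystander: grey plastic coin dish, 90 mm across, 22 mm high; origin under its base.
- card_terminal: Bystander: black card terminal, 110 by 70 by 24 mm; origin under its centre.
There are look-alikes about, which are no part of the job. Leave any blue or pink look-alike of the part that bears carton_mid alone.

How it is judged:
By the outcome, as a careful person would: the job done as asked, in the order asked, and still so for the second after the job is handed in, with the robot touching nothing.
It also fails if it takes over 72 s, if anything falls off the work surface, if the arm or the gripper's body presses on something with over 40 N, if the wrist force passes 120 N, or if a joint passes its speed limit or range.

## Robot

A 7-joint arm with a two-finger parallel gripper is mounted at the origin on the work surface. World frame = base frame: x ahead of the robot, y to its left, z up, the work surface at z = 0. Lengths are in m, angles in degrees, forces in N, time in s.
With the tool pointing down it reaches from about 0.35 to 0.775 m from the base axis. Payload 3.1 kg.
Tool frame: the origin (TCP) lies on the centre line of the jaws, within the pads' length; the fingertips stand 17 mm ahead of it and the grasp point (between the pads) lies 2 mm behind it (robot.tip_reach is the distance from the TCP to the fingertips, in m); z points along the fingers, y is the direction in which the jaws open and shut (so a half turn about z gives the same grasp; the last joint's range is limited). The gripper opens to 85 mm and grips with 20 to 120 N. Pads are 22 mm wide; open, the fingers measure 114 mm over their backs; the gripper's body (76 mm by 85 mm) begins 54 mm behind the grasp point. The pads swing forward as they close: fully open they stand 13 mm farther back than shut.
Start: joints at [67.225, 17.813, 0.802, 86.603, -0.252, 75.585, -1.558], TCP at [0.192, -0.516, 0.248] pointing down, gripper open.
Joint ranges: [-154.91, 154.91], [-16.99, 109.72], [-72.82, 74.43], [7.12, 147.25], [-82.49, 262.49], [11.32, 116.49], [-174.64, 174.64]. Speed limits (degrees/s): [159.86, 159.86, 180, 180, 180, 180, 180].

## Interface

Orientations are given as [roll, pitch, yaw] about the fixed x, y, z axes, in that order (R = Rz(yaw) Ry(pitch) Rx(roll)).
In Python, from station import robot, fingers, vision, workorder, recognise gives the robot as it stands. Calls block until the motion is done:
- robot.move_to(position, orientation): joint-space move of the TCP to a pose.
- robot.line_to(position, orientation=None, velocity=0.15, f_stop=None): straight line of the TCP; orientation=None keeps the orientation; velocity is the mean speed in m/s. With f_stop (N) it stops when the force on the tool has changed by that much, and returns True; else False.
- robot.move_j(angles): joint-space move.
- fingers.gripper_to(opening, force=None): opening from 0.0 (shut) to 1.0 (fully open); force is the grip in N (None keeps the last); returns when the fingers have stopped.
- robot.pause(seconds).
- robot.inverse_kinematics(position, orientation): joint angles nearest the present ones, or None.
- vision.grab_frame(name): name is "scene" or "top" or "wrist"; returns the picture (480x640x3 uint8, red, green, blue); there is no depth.
- vision.calibration(name): a dict with "mtx" (3x3 intrinsics, pixels), "extrinsics" (4x4, takes a point from world to camera coordinates); the wrist camera has in their place "T_tool_cam" (4x4, takes a point from camera to tool coordinates, whose origin is the TCP and whose axes are the flange's). Camera axes: x right, y up, looking along -z (the intrinsics and any distortion apply to the point x, -y, -z); pixel columns grow to the right and rows downward; lengths in m; the calibration is good to about 2 mm. The wrist camera is an equidistant fisheye: a pixel r from the principal point sees the ray r / f radians off the axis. A picture is of the moment at which its call begins: read the wrist's pose just before it. calibration takes no time and is no camera call.
A pose or a line that the arm cannot do raises robot.PlanningError and nothing moves.
- workorder.close_job(): hands the job in, once; it reports no verdict.
Trained networks look in the newest picture that a camera, given by its name, has taken for a name from the list of things; names that differ only in an ending like _2 or _b are one class to them, and where a whole thing is asked for, a point or a joint stands for the part that bears it (a point fixed in the world has none). Each returns a list of dicts, best first, with "p" (0 to 1); they miss things now and then, are a little off and sometimes report something else, mostly with a low value. They report only what shows in the picture. A call takes as long as a camera call. They do not tell look-alikes from the thing itself.
- recognise(label, camera): "rect" ([centre column, centre row, width, height] in pixels, round what is visible of it).
Readings, each from a call of its own:
- robot.current_time_s(): time.
- robot.current_joint_positions(): joint angles.
- robot.current_dq(): joint speeds.
- robot.current_joint_torque(): joint torques, N m.
- robot.current_tool_pos(): TCP position.
- robot.current_eef_rot(): TCP orientation.
- robot.current_contact_force(): force on the tool from outside, world axes, zero at the start.
- robot.current_torque(): the same for the moment, N m.
- robot.current_finger_gap(): opening from 0.0 (shut) to 1.0 (fully open).
Only numpy, scipy, OpenCV 4.12 (cv2) and the standard library are available. Lean on these libraries where they do the work, as an engineer would, in place of code of your own. Each camera call takes 0.05 s, during which the arm holds its last target.

## Working session

There is one attempt and no reset: what is moved stays moved. The work goes in short steps, each a Python script; the robot and the scene stay as the last script left them, time stands still between calls to the robot, and variables do not carry over. Pictures are saved under pics/ and viewed, and the job is handed in when it is done.

```bash
ls; mkdir -p pics
python3 - <<'E'
from station import robot, fingers, vision, workorder, recognise
import cv2,numpy as np
for c in ["scene","top"]:
    im=vision.grab_frame(c); cv2.imwrite(f"pics/{c}0.png",im[:,:,::-1])
    k=vision.calibration(c); print(c,{a:np.round(np.array(b),4).tolist() if not isinstance(b,str) else b for a,b in k.items()})
    for l in ["dispenser","end_stop","bar","tab_column","carton_mid","bottle","coin_dish","card_terminal"]:
        print(l,[(np.round(d["rect"]).tolist(),round(d["p"],2)) for d in recognise(l,c)])
print(robot.current_time_s(),robot.tip_reach)
E
```

```text
pics
scene {'mtx': [[498.6728, 0.0, 316.5794], [0.0, 498.6728, 236.9841], [0.0, 0.0, 1.0]], 'extrinsics': [[-0.8168, 0.577, 0.0008, 0.4474], [-0.4444, -0.6299, 0.637, 0.2252], [0.368, 0.5199, 0.7709, -1.2143], [0.0, 0.0, 0.0, 1.0]]}
dispenser [([342.0, 289.0, 124.0, 127.0], 0.55)]
end_stop [([344.0, 331.0, 40.0, 26.0], 0.59), ([340.0, 287.0, 126.0, 122.0], 0.28)]
bar [([374.0, 281.0, 105.0, 62.0], 0.81)]
tab_column [([342.0, 286.0, 126.0, 126.0], 0.97)]
carton_mid [([313.0, 265.0, 46.0, 58.0], 0.75), ([277.0, 173.0, 39.0, 44.0], 0.74), ([212.0, 289.0, 66.0, 60.0], 0.72), ([212.0, 221.0, 64.0, 46.0], 0.58)]
bottle [([257.0, 325.0, 41.0, 76.0], 0.94)]
coin_dish [([363.0, 209.0, 44.0, 31.0], 0.7)]
card_terminal [([398.0, 384.0, 75.0, 63.0], 0.95)]
top {'mtx': [[614.4887, 0.0, 305.2625], [0.0, 614.4887, 234.3114], [0.0, 0.0, 1.0]], 'extrinsics': [[-0.0241, -0.9992, -0.0313, 0.0887], [0.9946, -0.0272, 0.1002, -0.6087], [-0.1009, -0.0287, 0.9945, -1.0085], [0.0, 0.0, 0.0, 1.0]]}
dispenser [([293.0, 262.0, 153.0, 106.0], 0.84), ([169.0, 238.0, 56.0, 73.0], 0.49), ([322.0, 244.0, 76.0, 50.0], 0.29)]
end_stop [([238.0, 228.0, 10.0, 37.0], 0.71), ([294.0, 262.0, 157.0, 112.0], 0.43)]
bar [([240.0, 273.0, 34.0, 117.0], 0.62)]
tab_column [([294.0, 264.0, 154.0, 110.0], 0.67)]
carton_mid [([448.0, 184.0, 46.0, 76.0], 0.86), ([322.0, 244.0, 77.0, 52.0], 0.7), ([168.0, 238.0, 58.0, 72.0], 0.68), ([478.0, 294.0, 76.0, 72.0], 0.64), ([356.0, 145.0, 77.0, 55.0], 0.62)]
bottle [([269.0, 146.0, 44.0, 53.0], 0.85)]
coin_dish [([364.0, 351.0, 51.0, 53.0], 0.59)]
card_terminal [([168.0, 238.0, 57.0, 72.0], 0.98)]
0.9 0.017
```

Run:
```python
import cv2
a=cv2.imread("pics/top0.png")[120:400,120:540]; cv2.imwrite("pics/top0c.png",cv2.resize(a,(798,532),interpolation=cv2.INTER_CUBIC))
a=cv2.imread("pics/scene0.png")[150:430,170:450]; cv2.imwrite("pics/scene0c.png",cv2.resize(a,(600,600),interpolation=cv2.INTER_CUBIC))
```

```text
(no output)
```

View pics/top0c.png

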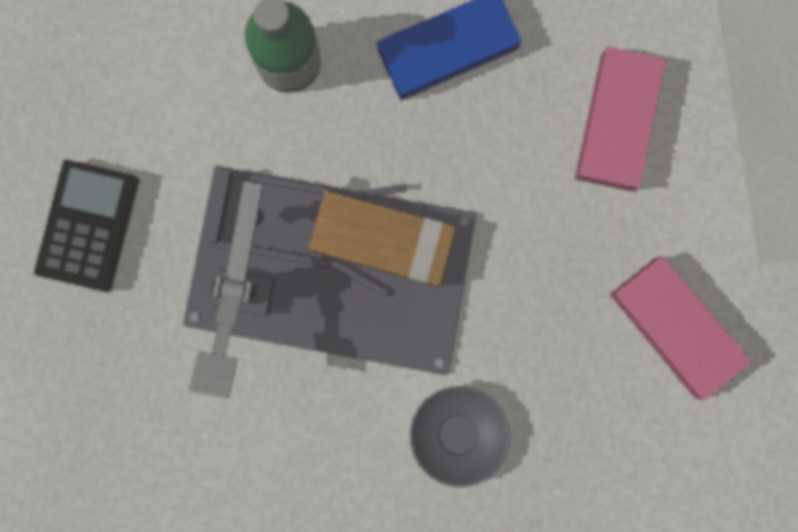

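View pics/scene0c.png

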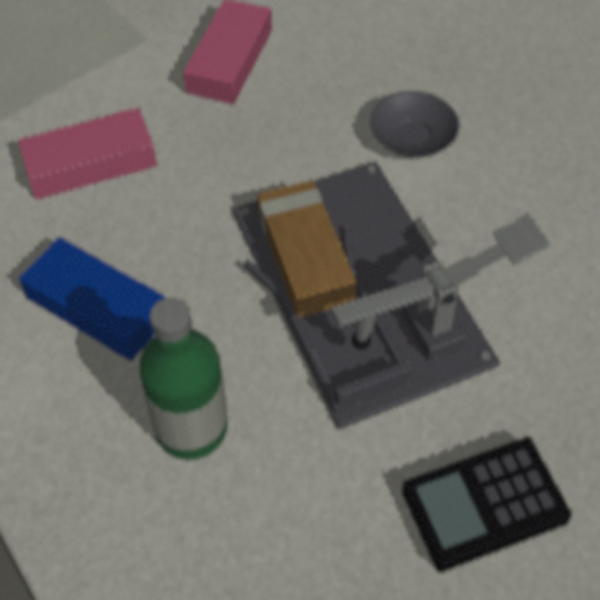

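The top view shows the deck corners at crop pixels (215,167), (478,212), (450,374) and (185,327). The brown carton is at the mouth, the bar's end is near (250,185), and the tab is near (214,374). The blue and pink boxes are look-alikes. Next I'll zoom in on the dispenser to pick points.

Run:
```python
import cv2
a=cv2.imread("pics/top0.png")[195:335,210:385]; cv2.imwrite("pics/top0d.png",cv2.resize(a,None,fx=4.5,fy=4.2,interpolation=cv2.INTER_CUBIC)[:588])
a=cv2.imread("pics/scene0.png")[220:355,270:435]; cv2.imwrite("pics/scene0d.png",cv2.resize(a,None,fx=4.4,fy=4.4,interpolation=cv2.INTER_CUBIC))
```

```text
(no output)
```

View pics/top0d.png

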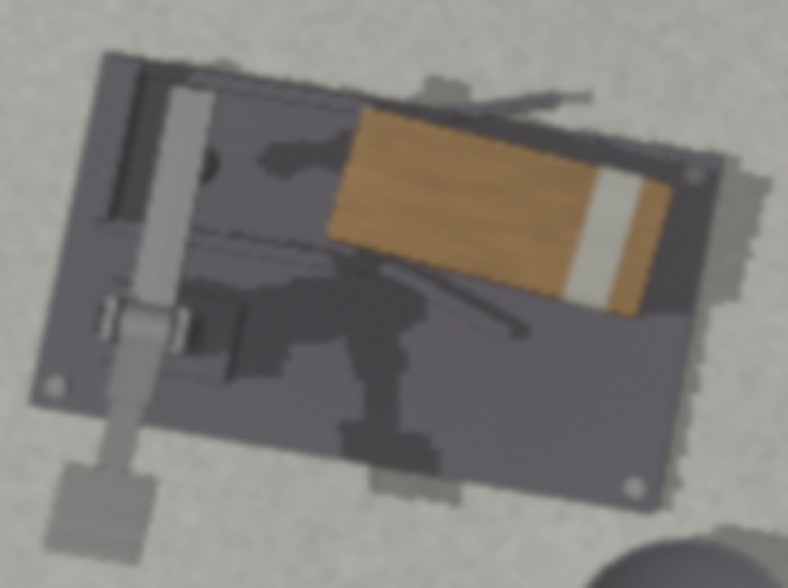

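View pics/scene0d.png

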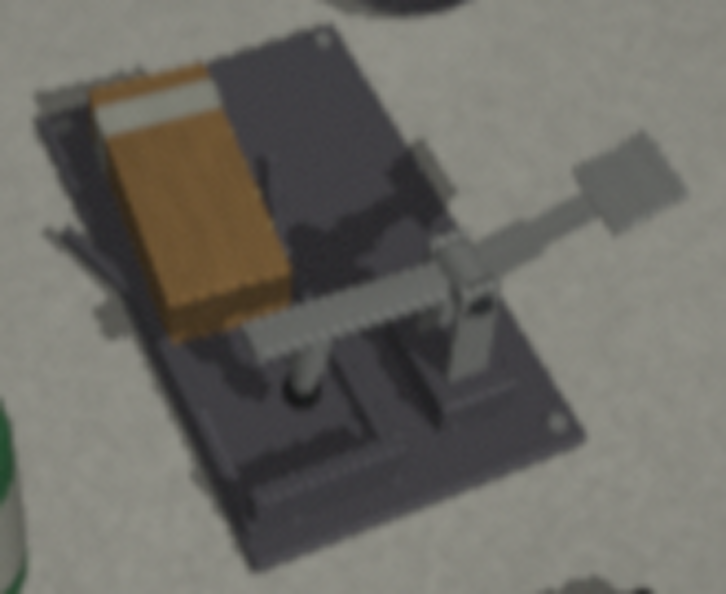

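```bash
cat > fit.py <<'E'
import numpy as np
from scipy.optimize import least_squares
from station import vision
cal={c:vision.calibration(c) for c in ["top","scene"]}
def proj(c,P):
    k=cal[c]; P=np.atleast_2d(P); q=(np.c_[P,np.ones(len(P))]@np.array(k["extrinsics"]).T)[:,:3]
    q=q*[1,-1,-1]; q=q@np.array(k["mtx"]).T; return q[:,:2]/q[:,2:]
T=lambda L:np.array(L,float)/[4.5,4.2]+[210,195]-.4
S=lambda L:np.array(L,float)/4.4+[270,220]-.4
def W(o,yaw,L):
    c,s=np.cos(yaw),np.sin(yaw); L=np.atleast_2d(L)
    return np.c_[o[0]+c*L[:,0]-s*L[:,1],o[1]+s*L[:,0]+c*L[:,1],L[:,2]]
deck=np.array([[80,80,8],[80,-165,8],[-70,-165,8],[-70,80,8]])/1e3
cart=lambda:np.array([[27,60,40],[27,-60,40],[-27,-60,40],[-27,60,40]])/1e3
dT=T([(108,52),(722,155),(657,510),(33,402)]); dS=S([(255,552),(38,120),(335,27),(583,435)])
cT=T([(365,105),(671,185),(637,317),(327,235)]); cS=S([(170,308),(90,95),(207,66),(290,265)])
bT=T([(172,87),(215,93)]); bS=S([(262,352),(245,325)])
tT=T([(65,463),(157,478),(140,565),(45,548)]); tS=S([(612,235),(575,175),(643,130),(687,190)])
def barpts(px,py,h,th,L):
    c,s=np.cos(th),np.sin(th); L=np.atleast_2d(L)/1e3
    return np.c_[px+c*L[:,0]-s*L[:,2],py+L[:,1],h+s*L[:,0]+c*L[:,2]]
be=[[92,8,3],[92,-8,3]]
ct,st=np.cos(.35),np.sin(.35)
tb=np.array([[-70.4+17*ct*a,17*b,26-17*st*a] for a,b in[(1,1),(1,-1),(-1,-1),(-1,1)]])
def res(p):
    x,y,yaw,cx,cy,cyaw,px,py,h,th=p[:10]; ox=p[10:12]; oy=p[12:14]
    r=[]
    D=W((x,y),yaw,deck); C=W((cx,cy),cyaw,cart())
    B=W((x,y),yaw,barpts(px,py,h,th,be)); B2=W((x,y),yaw,barpts(px,py,h,th,tb))
    for P,a,b in[(D,dT,dS),(C,cT,cS),(B,bT,bS),(B2,tT,tS)]:
        r+=[proj("top",P)-a-ox,proj("scene",P)-b-oy]
    return np.r_[np.vstack(r).ravel(),p[10:14]]
def solve():
    p0=[.55,.05,-.17,.57,-.03,-.2,-.02,.05,.075,0,0,0,0,0]
    return least_squares(res,p0,loss="soft_l1")
if __name__=="__main__":
    s=solve(); np.set_printoptions(precision=4,suppress=True)
    print(s.x,s.cost); print(np.round(s.fun[:-4].reshape(-1,2),1).tolist())
    J=s.jac; print("sd",np.sqrt(np.diag(np.linalg.inv(J.T@J)))[:10])
    p=s.x; D=lambda L:W(p[:2],p[2],np.array(L)/1e3)[0]
    print("home x42 y?",D([42,0,0])); print("yaw",np.degrees(p[2]),np.degrees(p[5]))
    c,s_=np.cos(p[2]),np.sin(p[2]); d=p[3:5]-p[:2]; print("carton in disp",c*d[0]+s_*d[1],-s_*d[0]+c*d[1])
    for n,l in[("tab",[-70.4,0]),("barcol",[58,0])]: print(n,W(p[:2],p[2],[[p[6]+l[0]/1e3,p[7],0]])[0])
E
python3 fit.py
```

```text
[ 0.5711  0.1371 -0.2067  0.5917  0.0475 -0.2999 -0.0308  0.0305  0.0807
  0.0629  0.1443  0.0967 -0.2348 -0.8987] 13.925009641575008
[[-0.9, -0.8], [1.3, -0.4], [0.6, 1.1], [-0.9, 0.7], [-0.1, 3.5], [-0.7, -0.3], [-0.8, -1.5], [1.4, -0.0], [-0.2, 0.1], [0.6, 0.1], [-0.4, -0.2], [-0.6, -0.1], [-0.1, -0.4], [-0.3, -1.0], [-0.6, -0.9], [0.9, 1.7], [0.3, -0.4], [0.5, -0.1], [-0.5, 0.9], [-0.6, -0.4], [0.1, -0.3], [0.8, 0.1], [-0.3, 0.3], [-0.5, 0.3], [0.7, 0.0], [-0.7, -0.9], [0.9, 0.1], [1.1, 0.8]]
sd [0.0016 0.0018 0.0046 0.0015 0.0017 0.0106 0.0011 0.0012 0.002  0.019 ]
home x42 y? [0.6122 0.1285 0.    ]
yaw -11.845500260855273 -17.18412890049498
carton in disp 0.038602284635182844 -0.08348270940577501
tab [0.4783 0.1877 0.    ]
barcol [0.604  0.1614 0.    ]
```

Run:
```python
from station import robot, fingers, vision, workorder, recognise
import cv2,numpy as np
k=vision.calibration("wrist"); print({a:np.round(np.array(b),4).tolist() if not isinstance(b,str) else b for a,b in k.items()})
print(robot.current_eef_rot(),robot.current_tool_pos(),robot.current_contact_force())
for y in (-12,78,-102,168):
    print(y,robot.inverse_kinematics([.478,.188,.25],[180,0,y]),robot.inverse_kinematics([.61,.05,.15],[180,0,y]))
for P in([.478,.188,.25],):
  pass
```

```text
{'mtx': [[371.6483, 0.0, 318.9764], [0.0, 371.6483, 237.5761], [0.0, 0.0, 1.0]], 'T_tool_cam': [[-0.0005, 0.9457, 0.3252, 0.0843], [1.0, 0.0004, 0.0006, -0.0001], [0.0004, 0.3252, -0.9457, -0.126], [0.0, 0.0, 0.0, 1.0]]}
[1.79993039e+02 2.23590187e-05 2.03896848e+01] [ 0.19162431 -0.5155761   0.24833197] [-0.52321221  0.17705425  0.32423536]
-12 [  20.1457007    22.83975571  -58.73646046   90.46855157   19.83311649
   77.93784441 -142.78805501] [  13.66203671   32.13462042  -30.27934888   83.70781659   16.73370803
   68.66807392 -120.88833349]
78 [ 20.68455818  23.20521562 -59.69179951  90.45333388  20.34277263
  78.10544186 -53.22911575] [ 21.68095687  35.72706205 -43.9901374   83.36860635  25.37940979
  71.12220789 -37.1305291 ]
-102 [ 21.72767689  23.96908647 -61.59770528  90.4242964   21.38987553
  78.46333046 125.86476895] [ 30.16179414  43.03352974 -61.83608426  83.03698766  38.1971186
  76.63733293 134.07594903]
168 [ 12.67424504  19.12752931 -46.81998665  90.69350203  14.23291939
  76.37050347  42.05943015] [ 24.08766187  37.27786476 -48.52970608  83.27126411  28.46093459
  72.23544383  50.69906482]
```

Run:
```python
from station import robot, fingers, vision, workorder, recognise
import cv2,numpy as np
fingers.gripper_to(0.0)
robot.move_to([.52,.10,.30],[180,0,-102])
print(robot.current_tool_pos(),robot.current_eef_rot(),robot.current_joint_positions(),robot.current_time_s())
im=vision.grab_frame("wrist"); cv2.imwrite("pics/w1.png",im[:,:,::-1])
print(robot.current_contact_force())
for z in(.25,.05): print(robot.inverse_kinematics([.478,.188,z],[180,0,-102]))
for q in([.58,-.03,.04],[.6,.07,.04],[.604,.161,.1]): print(robot.inverse_kinematics(q,[180,0,-102]))
```

```text
[0.52029976 0.09881791 0.29970765] [ 1.79987617e+02 -4.49110296e-02 -1.02128607e+02] [ 30.35242219  24.38446083 -61.57957591  82.60620271  21.38291661
  85.5859894  137.19968888] 4.15
[-0.78239328  0.38064099  0.03248026]
[ 21.94403721  24.13787642 -62.00345142  90.41834448  21.61813224
  78.54378955 125.66726004]
[ 14.112161    35.60136425 -51.39506492 105.2338791   33.43265341
  55.65954953 116.16460239]
[ 33.67053813  42.27890492 -48.71794937  94.8535544   35.84981644
  59.67792149 141.50789045]
[ 22.9906314   44.67402981 -48.94790363  90.84390078  36.97470217
  61.82522019 132.18841985]
[ 14.88438312  43.33988689 -51.87518979  84.11169714  35.14519374
  69.70386324 126.3394935 ]
```

View pics/w1.png

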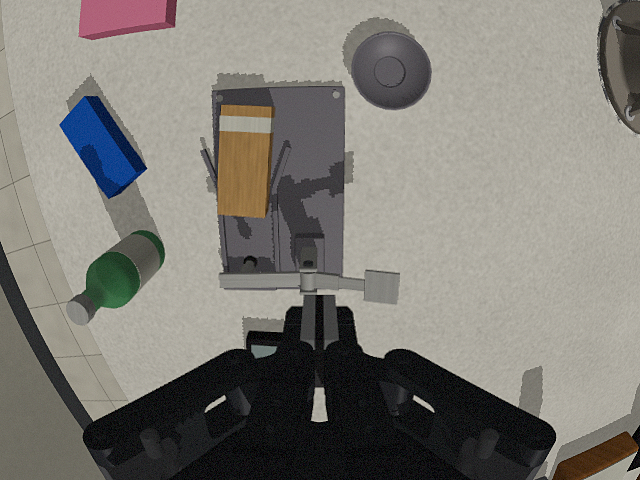

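The wrist view shows the deck from (213,87) to (344,85), the bar end at (220,280) and the tab at (382,287). I'll zoom in and add these points to the fit as a third view.

Run:
```python
import cv2
a=cv2.imread("pics/w1.png")[75:305,200:410]; cv2.imwrite("pics/w1c.png",cv2.resize(a,None,fx=2.6,fy=2.6,interpolation=cv2.INTER_CUBIC))
a=cv2.imread("pics/w1.png")[255:305,205:405]; cv2.imwrite("pics/w1e.png",cv2.resize(a,None,fx=4,fy=4,interpolation=cv2.INTER_CUBIC))
```

```text
(no output)
```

View pics/w1c.png

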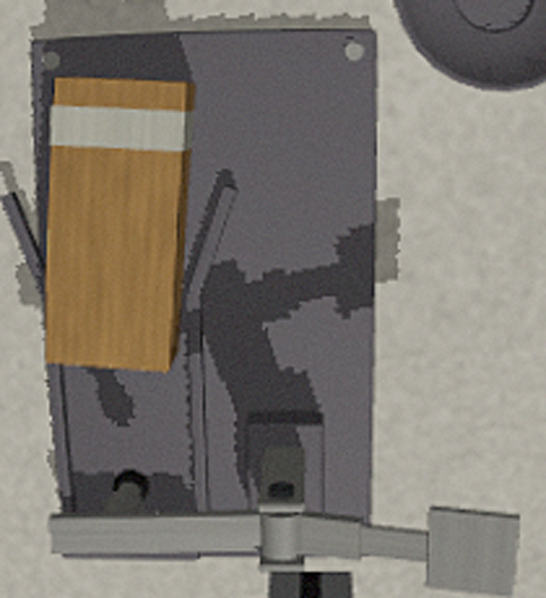

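View pics/w1e.png

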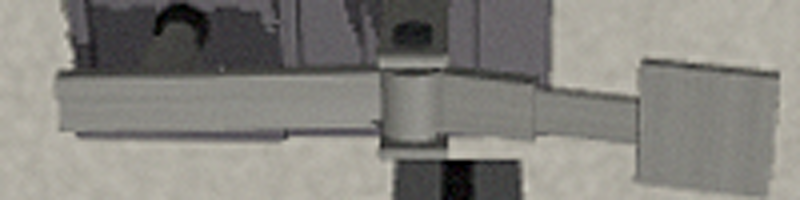

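```bash
cat > fit2.py <<'E'
from fit import *
import fit
from scipy.spatial.transform import Rotation as R
k=vision.calibration("wrist"); M=np.array(k["mtx"]); TC=np.array(k["T_tool_cam"])
def wproj(P,pos,rpy):
    G=np.eye(4); G[:3,:3]=R.from_euler("xyz",rpy,degrees=True).as_matrix(); G[:3,3]=pos
    E=np.linalg.inv(G@TC); q=(np.c_[P,np.ones(len(P))]@E.T)[:,:3]*[1,-1,-1]
    r=np.hypot(q[:,0],q[:,1]); th=np.arctan2(r,q[:,2])
    return np.c_[M[0,2]+M[0,0]*th*q[:,0]/r, M[1,2]+M[1,1]*th*q[:,1]/r]
pos=[0.5203,0.09882,0.29971]; rpy=[179.988,-.045,-102.129]
A=lambda L:np.array(L,float)/2.6+[200,75]-.3
B_=lambda L:np.array(L,float)/4+[205,255]-.4
wd=A([(36,40),(376,31)]); wc=A([(47,363),(55,78),(188,82),(167,371)])
wb=B_([(60,130),(57,73)]); wt=B_([(636,180),(641,62),(778,75),(770,195)])
def res2(p):
    r=fit.res(p[:14]); x,y,yaw,cx,cy,cyaw,px,py,h,th=p[:10]; o=p[14:16]
    D=W((x,y),yaw,deck)[1:3]; C=W((cx,cy),cyaw,cart())
    Bp=W((x,y),yaw,barpts(px,py,h,th,be)); B2=W((x,y),yaw,barpts(px,py,h,th,tb))
    q=[wproj(P,pos,rpy)-a-o for P,a in[(D,wd),(C,wc),(Bp,wb),(B2,wt)]]
    return np.r_[np.vstack(q).ravel(),r,o]
if __name__=="__main__":
    p0=[.57,.137,-.2,.59,.0475,-.3,-.03,.03,.08,0.06,0,0,0,0,0,0]
    s=least_squares(res2,p0,loss="soft_l1"); np.set_printoptions(precision=4,suppress=True); p=s.x
    print(p,s.cost); print(np.round(s.fun[:24].reshape(-1,2),1).tolist())
    d=p[3:5]-p[:2]; c,s_=np.cos(p[2]),np.sin(p[2])
    print("yaw",np.degrees(p[2]),np.degrees(p[5]),"carton",c*d[0]+s_*d[1],-s_*d[0]+c*d[1])
    np.save("p.npy",p)
    for n,l in[("tab",-70.4),("barcol",58)]: print(n,W(p[:2],p[2],[[p[6]+l/1e3,p[7],0]])[0])
E
python3 fit2.py
```

```text
[ 0.5712  0.1379 -0.21    0.5916  0.0473 -0.3    -0.0305  0.0298  0.0803
  0.0548  0.0503  0.0066 -0.2165 -0.7225 -0.0052  0.0347] 19.49639523098965
[[-2.6, -0.1], [0.4, -0.8], [-0.9, 0.2], [-0.1, -0.4], [-0.3, 0.2], [0.9, 0.9], [0.7, 0.1], [-0.2, 0.4], [-0.1, 0.3], [0.2, -1.0], [0.8, -0.5], [-0.2, 0.6]]
yaw -12.030890443627872 -17.189589380007156 carton 0.03887989152613091 -0.08432656382832221
tab [0.4787 0.1881 0.    ]
barcol [0.6043 0.1613 0.    ]
```

Run:
```python
from station import robot
t=[.4787,.1881]; o=[180,0,-102.03]
robot.move_to(t+[.16],o)
b=robot.current_contact_force()[2]; print("base",b,robot.current_time_s())
print(robot.line_to(t+[.08],velocity=.05,f_stop=9))
print(robot.current_tool_pos(),robot.current_contact_force())
if robot.current_contact_force()[2]-b<8:
    # slow feel
    print(robot.line_to(t+[.055],velocity=.012,f_stop=7))
print(robot.current_tool_pos(),robot.current_contact_force(),robot.current_time_s())
```

```text
base 0.6486403488009174 4.9167
False
[0.47941896 0.18829379 0.08026821] [1.00926214 0.11272981 4.45193002]
True
[0.47979323 0.18848144 0.07085347] [-1.62183288 -0.85787417  8.78511744] 7.725
```

Run:
```python
from station import robot
p=robot.current_tool_pos(); z=p[2]
for i in range(14):
    f=robot.current_contact_force()[2]-.5; print(round(z,4),round(robot.current_tool_pos()[2],4),round(f,2))
    if f>13.7: break
    z-=min(.001,max(.0002,(14.2-f)/4500*.7)); robot.line_to([.4792,.1883,z],velocity=.01)
    robot.pause(.1)
robot.pause(.6); print(robot.current_contact_force(),robot.current_time_s(),robot.current_tool_pos())
```

```text
0.0709 0.0709 8.29
0.0699 0.0709 9.59
0.0692 0.0705 11.66
0.0688 0.0703 13.1
0.0686 0.0701 13.64
0.0684 0.0701 13.05
0.0682 0.0699 13.75
[-0.95518637 -1.75001885 14.34167096] 10.4917 [0.47994704 0.18848875 0.06994133]
```

```bash
cat > h.py <<'E'
from station import robot, fingers, vision, workorder, recognise
import cv2,numpy as np
from scipy.spatial.transform import Rotation as R
p=np.load("p.npy"); O=[180,0,-102.03]
def D(x,y,z):
    c,s=np.cos(p[2]),np.sin(p[2]); x,y=x/1e3,y/1e3
    return [p[0]+c*x-s*y,p[1]+s*x+c*y,z]
def inv(P):
    c,s=np.cos(p[2]),np.sin(p[2]); d=np.array(P[:2])-p[:2]; return np.round([(c*d[0]+s*d[1])*1e3,(-s*d[0]+c*d[1])*1e3,P[2]*1e3],1)
def pic(c,n,box,f):
    im=vision.grab_frame(c)[:,:,::-1]; x0,y0,x1,y1=box
    cv2.imwrite(f"pics/{n}.png",cv2.resize(im[y0:y1,x0:x1],None,fx=f,fy=f,interpolation=cv2.INTER_CUBIC))
E
python3 - <<'E'
from h import *
q=robot.current_tool_pos()
robot.line_to([q[0],q[1],.14],velocity=.12)
robot.move_to(D(41,-178,.16),O); fingers.gripper_to(.35)
print(robot.current_contact_force(),robot.current_finger_gap(),robot.current_time_s())
pic("scene","scene2",(270,220,435,355),4.4)
pic("wrist","w2",(150,40,490,340),2)
E
```

```text
[-0.44987614 -0.22925343  0.50344039] 0.3468283738993571 12.625
```

View pics/scene2.png

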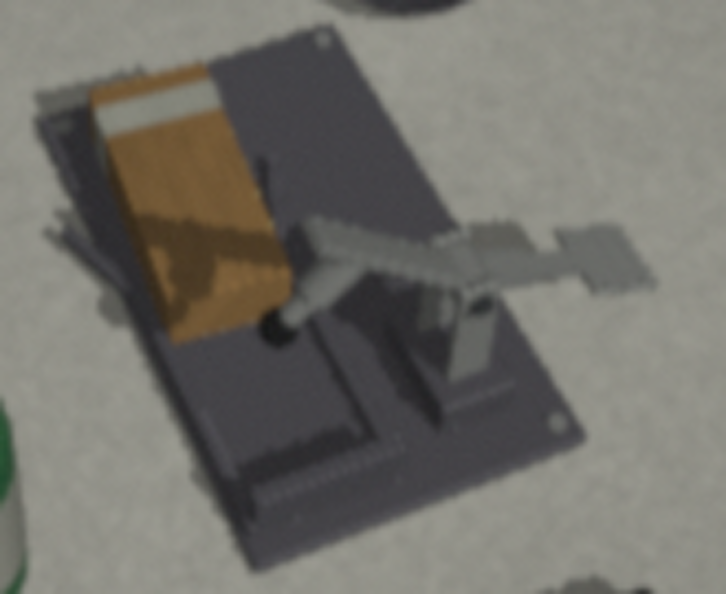

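View pics/w2.png

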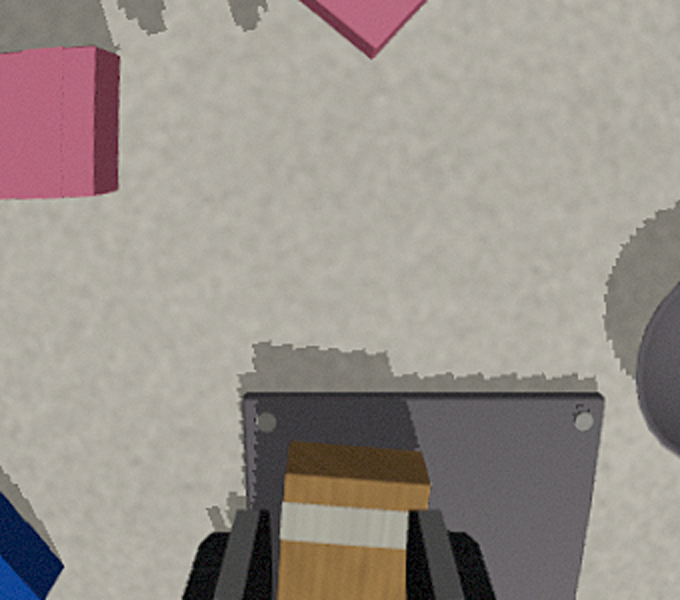

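The bar is tipped up and the tab is low, with the carton still at the mouth. Next I'll check the bar angle numerically, then lower behind the carton's tail and push.

Run:
```python
from h import *
import fit
for th in(.65,.75): print(th,((fit.proj("scene",fit.W(p[:2],p[2],fit.barpts(p[6],p[7],.082,th,[[92,8,3],[92,-8,3],[-70.4,0,26]])))-[270,220]+.4)*4.4).round().tolist())
robot.line_to(D(41,-178,.038),velocity=.12)
print(robot.line_to(D(41,-152,.038),velocity=.04,f_stop=5),inv(robot.current_tool_pos()),robot.current_contact_force())
print(robot.line_to(D(42,-85,.038),velocity=.04,f_stop=8),inv(robot.current_tool_pos()),robot.current_contact_force(),robot.current_time_s())
```

```text
0.65 [[311.0, 258.0], [293.0, 224.0], [614.0, 241.0]]
0.75 [[328.0, 241.0], [309.0, 208.0], [607.0, 253.0]]
False [  40.8 -151.8   37.9] [0.29180697 0.13158744 0.26238905]
False [ 41.7 -84.9  37.9] [ 0.09196596 -1.86019022  0.55423797] 16.5167
```

Run:
```python
from h import *
pic("top","top3",(210,195,385,335),4.4)
hit=robot.line_to(D(42,-55,.038),velocity=.012,f_stop=4)
print(hit,inv(robot.current_tool_pos()),robot.current_contact_force(),robot.current_time_s())
pic("top","top4",(210,195,385,335),4.4)
```

```text
True [ 41.6 -71.7  37.4] [-0.03536293  0.24126976 -0.20795511] 17.9083
```

View pics/top4.png

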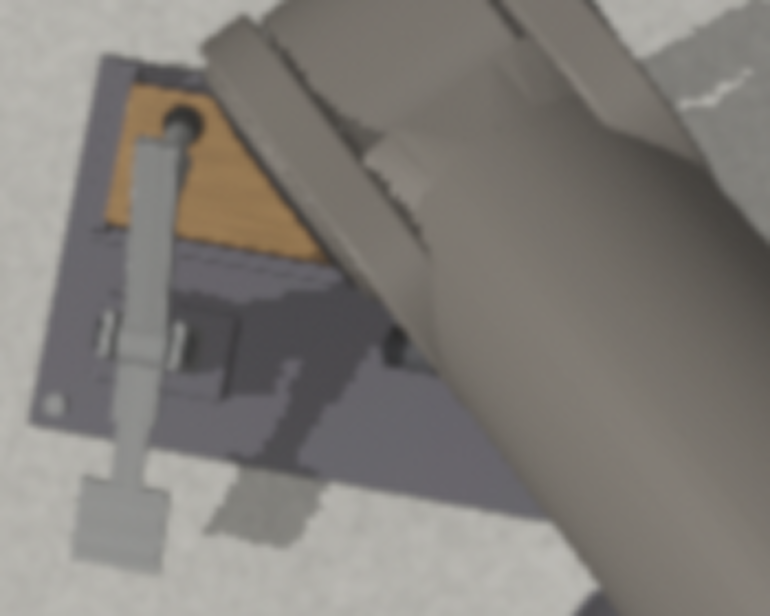

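The carton's front edge, about (130,83) to (105,222), now appears to be at the end stop. The contact force has relaxed, so I'll nudge gently to confirm it's home.

Run:
```python
from h import *
for i in range(2):
    hit=robot.line_to(D(42,-60,.038),velocity=.008,f_stop=3)
    print(hit,inv(robot.current_tool_pos()),robot.current_contact_force(),robot.current_time_s()); robot.pause(.1)
    print(inv(robot.current_tool_pos()),robot.current_contact_force())
```

```text
True [ 40.8 -71.7  36.1] [-0.57488211 -0.13364684 -0.32784343] 18.6167
[ 40.4 -72.1  35.5] [-0.2159962  -0.60522864 -0.1304937 ]
True [ 40.2 -71.8  35. ] [-0.23476443  0.34464458 -0.52661593] 19.3417
[ 39.8 -72.2  34.5] [ 0.910086    0.45430675 -0.27984869]
```

The tool is drifting down about 1 mm per try, so I'll look before pushing any more.

Run:
```python
from h import *
print(inv(robot.current_tool_pos()),robot.current_eef_rot(),robot.current_contact_force(),robot.current_torque(),robot.current_joint_torque(),robot.current_joint_positions(),robot.current_finger_gap())
pic("scene","scene5",(230,150,470,360),3.2)
pic("wrist","w5",(0,0,640,480),1.2)
print(robot.current_time_s())
```

```text
[ 39.8 -72.2  34.5] [ 179.47788045   -0.76633777 -102.12887673] [ 0.910086    0.45430675 -0.27984869] [ 0.02229066  0.02120714 -0.02923515] [-4.57052013e-02 -4.53310561e+01 -1.26097834e+01 -1.66690010e+01
  2.26271048e-02  6.75743446e-02 -4.73301570e-04] [ 23.62000253  44.90080235 -48.72263088  91.36092152  37.42103962
  62.07798471 132.35836131] 0.3505959210090335
19.5417
```

View pics/scene5.png

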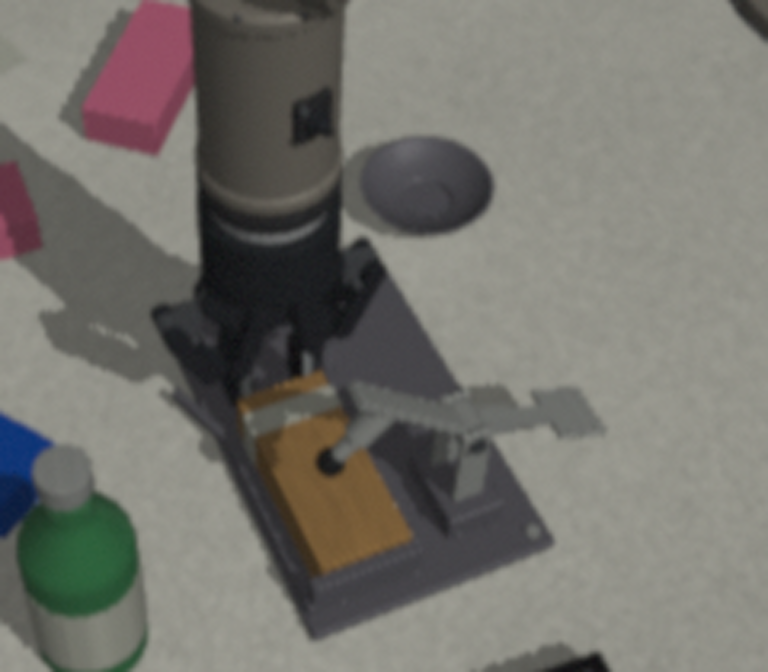

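View pics/w5.png

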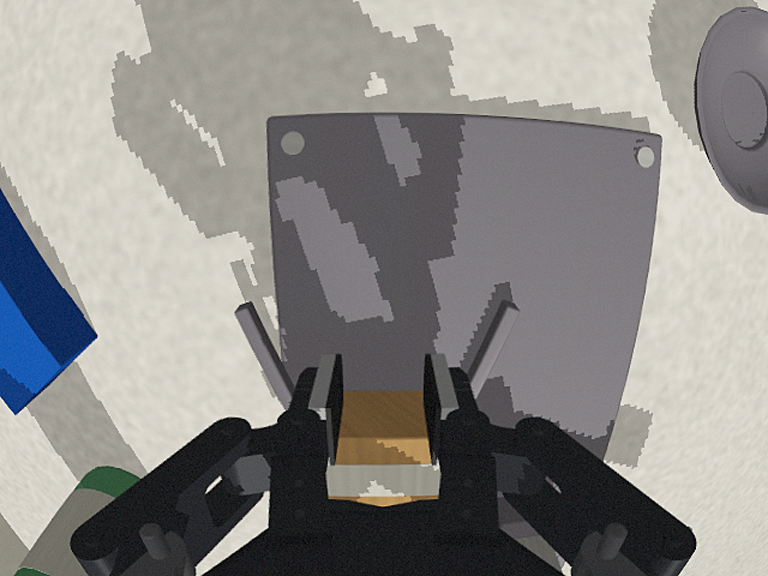

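Run:
```python
from h import *
import fit
def back(c,u,z):
    from scipy.optimize import fsolve
    return inv(list(fsolve(lambda q:fit.proj(c,[[q[0],q[1],z]])[0]-u,[.6,.15]))+[z])
f=lambda x,y:np.array([x/4.4+210-.4,y/4.4+195-.4])
for q in[(130,83),(105,222)]: print("carton front",back("top",f(*q),.040))
g=lambda x,y:np.array([x/4.5+210-.4,y/4.2+195-.4])
for q in[(143,65),(112,220)]: print("stop face/base top0",back("top",g(*q),.034),back("top",g(*q),.008))
s=lambda x,y:np.array([x/3.2+230-.4,y/3.2+150-.4])
for q in[(325,572),(410,540)]: print("scene front",back("scene",s(*q),.040))
for q in[(240,402),(322,375)]: print("scene tail",back("scene",s(*q),.040))
a=cv2.imread("pics/top4.png")[40:280,80:280]; cv2.imwrite("pics/top4z.png",cv2.resize(a,None,fx=2.4,fy=2.4))
a=cv2.imread("pics/scene5.png")[480:650,250:450]; cv2.imwrite("pics/scene5z.png",cv2.resize(a,None,fx=3,fy=3))
```

```text
carton front [66. 61. 40.]
carton front [11.6 59.9 40. ]
stop face/base top0 [73.  59.3 34. ] [76.  63.5  8. ]
stop face/base top0 [ 9.1 58.6 34. ] [10.4 62.7  8. ]
scene front [66.2 63.9 40. ]
scene front [16.1 64.2 40. ]
scene tail [ 65.8 -55.8  40. ]
scene tail [ 14.6 -54.7  40. ]
```

View pics/top4z.png

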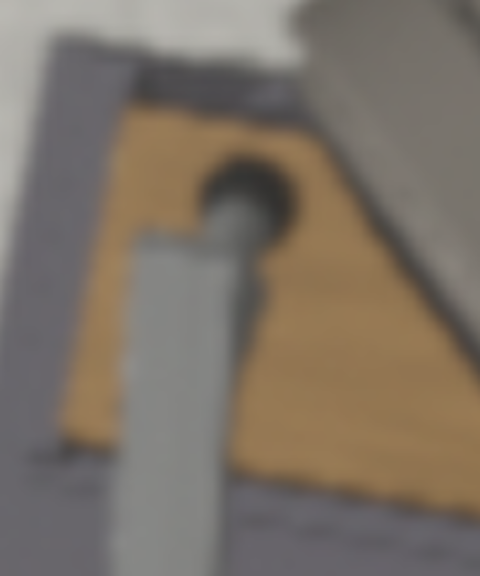

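View pics/scene5z.png

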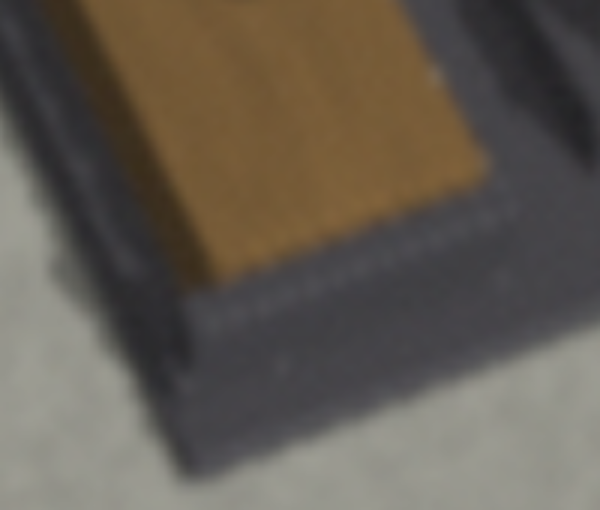

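Both views put the carton's front on the stop face, at dispenser y of about 60 to 64 mm, and square to it. I'll back off and go to the bar.

Run:
```python
from h import *
robot.line_to(D(41,-100,.038),velocity=.06)
robot.line_to(D(41,-115,.22),velocity=.15); fingers.gripper_to(0)
bx,by=p[6]*1e3+58,p[7]*1e3
robot.move_to(D(bx,by,.22),O)
robot.line_to(D(bx,by,.175),velocity=.1)
b=robot.current_contact_force(); print("base",b,robot.current_time_s())
for z in np.arange(.170,.118,-.005):
    hit=robot.line_to(D(bx,by,z),velocity=.03,f_stop=11)
    F=robot.current_contact_force()-b; print(round(z,4),inv(robot.current_tool_pos()),F.round(2))
    if hit or F[2]>12: break
print(robot.current_time_s())
```

```text
base [-0.21451925  0.10662717  0.03956508] 23.1417
0.17 [ 27.5  29.9 170.2] [ 0.6  -0.19  0.56]
0.165 [ 27.3  29.6 164.7] [0.24 0.28 0.48]
0.16 [ 27.3  30.1 160. ] [0.56 0.54 0.98]
0.155 [ 27.5  30.  155. ] [0.27 0.05 2.09]
0.15 [ 27.4  29.7 149.6] [-0.72  0.58  1.76]
0.145 [ 27.4  29.6 144.6] [-0.23  0.83  0.99]
0.14 [ 27.3  29.6 139.6] [-0.22 -0.64  1.37]
0.135 [ 27.3  29.6 134.6] [ 0.23 -0.81  1.63]
0.13 [ 27.3  29.6 129.7] [ 0.09 -0.13  1.39]
0.125 [ 27.2  29.7 124.7] [ 0.54 -0.78  1.33]
0.12 [ 27.3  29.7 119.7] [ 0.36 -0.61  2.86]
26.625
```

Run:
```python
from h import *
pic("scene","scene6",(230,150,470,360),3.2)
```

View pics/scene6.png

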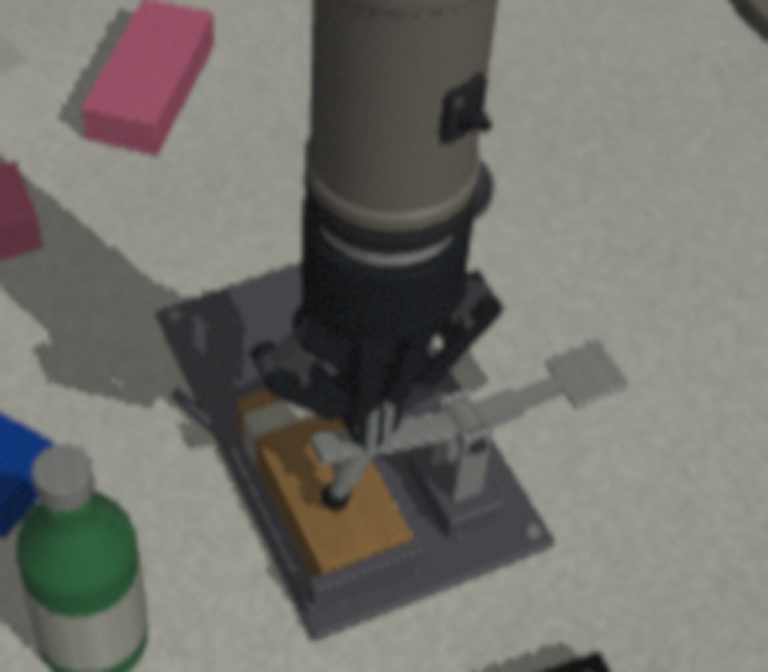

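Run:
```python
from h import *
bx,by=p[6]*1e3+58,p[7]*1e3
b=np.array([-.2,.1,.04])
for z in np.arange(.119,.104,-.001):
    hit=robot.line_to(D(bx,by,z),velocity=.015,f_stop=8)
    F=robot.current_contact_force()-b; print(round(z,4),inv(robot.current_tool_pos()),F.round(2),hit)
    if hit or F[2]>8: break
print(robot.current_time_s())
```

```text
0.119 [ 27.4  29.8 119.1] [-0.04 -0.71  3.48] False
0.118 [ 27.7  29.8 118.1] [ 1.01 -0.71  3.67] False
0.117 [ 27.9  29.7 117.1] [ 1.79 -0.87  4.12] False
0.116 [ 27.7  29.8 116. ] [ 0.94 -0.3   4.9 ] False
0.115 [ 27.5  29.9 114.9] [ 1.5  -0.42  3.99] False
0.114 [ 27.7  29.9 114.1] [ 2.45 -0.83  4.97] False
0.113 [ 27.8  29.9 113.4] [ 1.95 -0.36  6.33] False
0.112 [ 28.   29.9 112.8] [ 1.8  -0.87  7.64] False
0.111 [ 28.1  29.9 112.2] [ 1.8  -2.05  7.98] False
0.11 [ 28.3  29.9 111.6] [ 1.44 -2.65 10.05] False
29.175
```

The force rises from about z=114 mm, and the foot is compressed roughly 2 to 3 mm, which puts about 5 N on the carton. I'll release and check.

Run:
```python
from h import *
robot.pause(.3); print(robot.current_contact_force())
q=robot.current_tool_pos(); robot.line_to([q[0],q[1],.20],velocity=.08)
robot.move_to(D(-20,-230,.30),O)
robot.pause(.3)
pic("scene","scene7",(230,150,470,360),3.2); pic("top","top7",(150,100,410,300),3); pic("wrist","w7",(0,0,640,480),1.2)
print(robot.current_contact_force(),robot.current_time_s())
```

```text
[ 0.19874941 -2.25763311  9.84752729]
[-0.31939527 -1.0610976  -0.06369652] 32.2917
```

View pics/scene7.png

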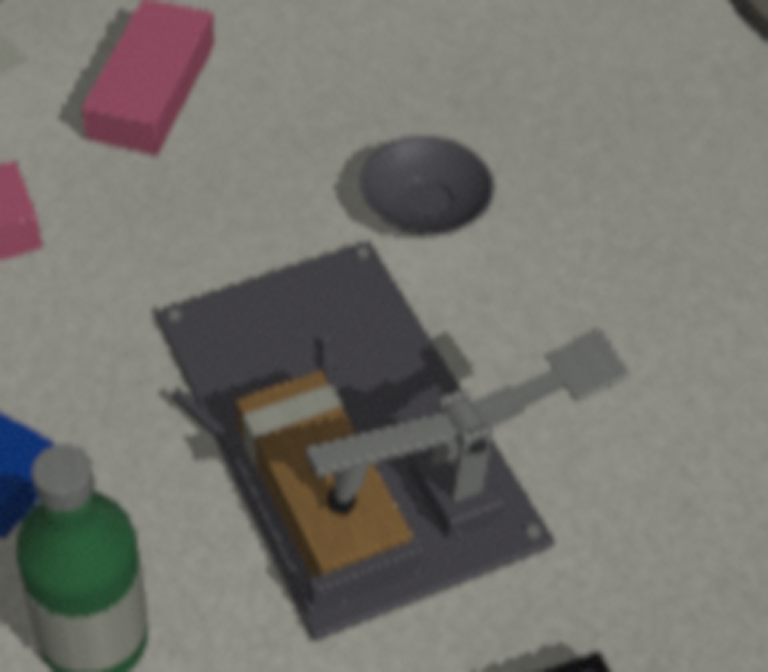

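View pics/top7.png

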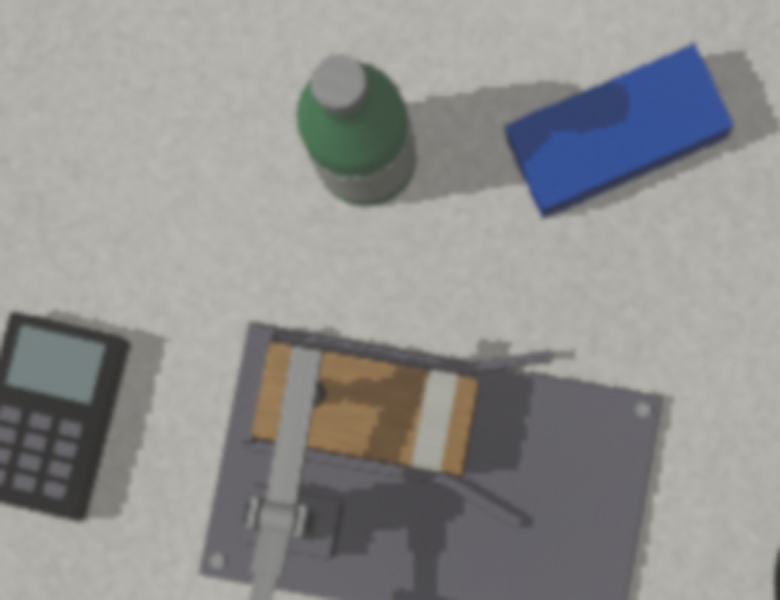

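Run:
```python
from h import *
import fit
from scipy.optimize import fsolve
def back(c,u,z): return inv(list(fsolve(lambda q:fit.proj(c,[[q[0],q[1],z]])[0]-u,[.6,.15]))+[z])
for th in(.1,.15,.2): 
    P=fit.W(p[:2],p[2],fit.barpts(p[6],p[7],.082,th,[[92,8,3],[92,-8,3]]))
    print(th,((fit.proj("scene",P)-[230,150]+.4)*3.2).round().tolist(),((fit.proj("top",P)-[150,100]+.4)*3).round().tolist())
f=lambda x,y:np.array([x/3+150-.4,y/3+100-.4])
for q in[(270,343),(252,438),(478,378),(461,474)]: print(back("top",f(*q),.040))
a=cv2.imread("pics/scene7.png")[360:620,220:480]; cv2.imwrite("pics/s7z.png",cv2.resize(a,None,fx=2.3,fy=2.3))
```

```text
0.1 [[316.0, 475.0], [304.0, 451.0]] [[295.0, 345.0], [324.0, 351.0]]
0.15 [[318.0, 470.0], [305.0, 446.0]] [[294.0, 346.0], [323.0, 351.0]]
0.2 [[320.0, 464.0], [307.0, 440.0]] [[292.0, 346.0], [322.0, 352.0]]
[65.3 60.1 40. ]
[10.8 59.5 40. ]
[ 67.1 -59.   40. ]
[ 12.3 -59.6  40. ]
```

View pics/s7z.png

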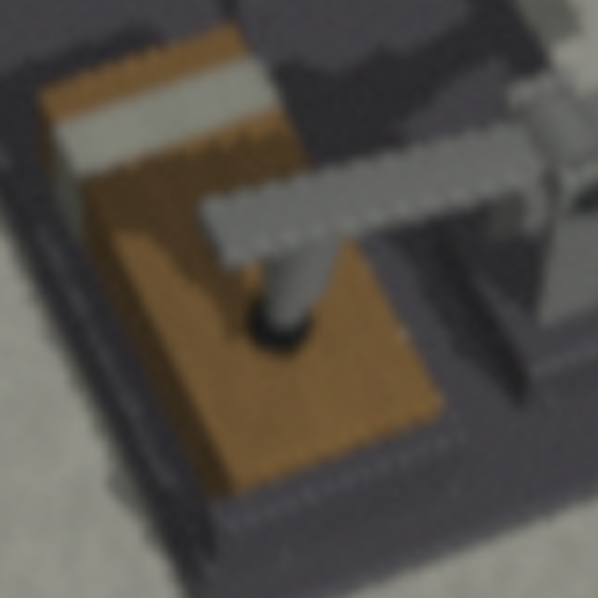

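View pics/w7.png

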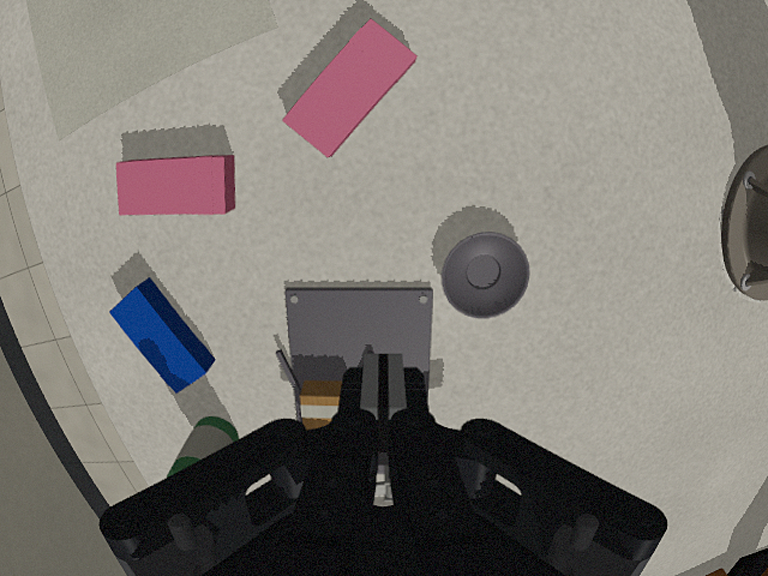

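The foot rests on the carton, the bar reads about 0.14 rad, and the carton is square and flush with the stop. The bystanders haven't moved, so I'm handing in.

```bash
python3 -c "
from station import *
from station import workorder,robot
workorder.close_job(); print(robot.current_time_s())"
```

```text
the job is handed in; nothing more can be done
the job is handed in; nothing more can be done
```

The dispenser is loaded and the job is handed in. My last clock reading before handing in was about 32 s, against the 72 s limit.

- **Tab:** I pressed it down onto its stop and held about 14 N for 0.6 s. The pictures then showed the bar fully tipped up.
- **Carton:** I slid it in with the fingers partly open. It stopped at the same place on three gentle contacts of 3–4 N. Both fixed cameras show it square and flush against the end stop, although their readings of its front edge differ by about 4 mm. The end stop reads within that range.
- **Bar:** I pushed it down until the force, about 4.7 N while the bar moved, had risen to about 10 N. That puts an estimated 5–6 N on the carton. After I let go, the pictures show the foot on the carton and the bar at about 0.14 rad.

**Not confirmed directly:**
- **Grip after release:** I judged it from the force rise and the pictures, not from a measurement.
- **Tool drift:** the tool sank about 3 mm during the repeated contact checks on the carton. The pictures show it caught on nothing, so I took it as the arm sagging after each force stop.

The bottle, coin dish, terminal and look-alike boxes showed no sign of having moved in the last pictures.

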